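# Pass a chart pocket to the next rail

### The arm

A 6-joint arm with a two-finger parallel gripper is mounted at the origin on the work surface. World frame = base frame: x ahead of the robot, y to its left, z up, the work surface at z = 0. Lengths are in m, angles in rad, forces in N, time in s.
With the tool pointing down it reaches from about 0.3 to 0.75 m from the base axis. Payload 8.5 kg.
Tool frame: the origin (TCP) lies at the very end of the fingers, on their centre line; the grasp point (between the pads) lies 19 mm behind it; y points along the fingers, z is the direction in which the jaws open and shut, and the axes are right-handed (so a half turn about y gives the same grasp; the last joint's range is limited). The gripper opens to 85 mm and grips with 20 to 120 N. Pads are 22 mm wide; open, the fingers measure 114 mm over their backs; the gripper's body (76 mm by 85 mm) begins 54 mm behind the grasp point. The pads swing forward as they close: fully open they stand 13 mm farther back than shut.
Start: joints at [1.033, 0.381, 1.297, -0, 1.464, -0.215], TCP at [0.174, 0.522, 0.231] pointing down, gripper open.
Joint ranges: [-3.11, 3.11], [-0.89, 2.33], [0.22, 2.48], [-1.42, 4.56], [0.17, 2.85], [-2.88, 2.88]. Speed limits (rad/s): [2.39, 2.39, 3.14, 3.14, 3.14, 3.14].

### API

Orientations are given as a unit quaternion [w, x, y, z].
In Python, from workcell import bot gives the robot as it stands.
- The arm moves only by the shell command python3 -m inch 'ROWS' [FORCE]. ROWS is a JSON object of lists of equal length, an entry for each row: "xyz": the shift along the tool's x, y, z in m, a list of three; "yaw": the turn about the tool's y in degrees; "jaw": the finger opening in m, from 0 to 0.0854. A call has 1 to 10 rows; each row is the pose to reach, as a shift and turn from the pose commanded when the call began, along the tool's axes at that moment; what a row does not reach only later rows make up. A row lasts 1/8 s, in which the tool goes at most 62.5 mm and 10.7 degrees, less where a joint would pass 70% of its speed; a pose out of reach is approached as far as the arm can. A call with a gripper value outside its range is refused whole. The fingers move at their own pace and stop on an object; FORCE is the grip in N (left out, the last holds). Time passes only in rows, so rows that repeat a pose let the fingers close. It gives the time, the measured TCP pose, the force and the opening at its end, in the units of the state.
- bot.state(): the state, without advancing time (a new reading comes with each control period).
- bot.snapshot(name): name is "side" or "top"; returns the picture (400x640x3 uint8, red, green, blue); there is no depth.
- bot.get_calibration(name): a dict with "vfov" (degrees; the focal length in pixels is half the picture's height over the tangent of half this angle, whatever the lens; pixels are square), "cx", "cy" (the principal point, pixels), "eye" and "rotation" of the camera in the world. Camera axes: x right, y down, z forward; pixel columns grow to the right and rows downward; lengths in m; the calibration is good to about 2 mm. A picture is of the moment at which its call begins. get_calibration takes no time and is no camera call.
- bot.sign_off(): hands the job in, once; it reports no verdict.
The state is a dict: "time_s": time; "joints": joint angles; "joint_vel": joint speeds; "joint_torque": joint torques, N m; "eef_pos": TCP position; "ee_rot": TCP orientation; "ft_force": force on the tool from outside, world axes, zero at the start; "ft_torque": the same for the moment, N m; "width": finger opening in m.
Only numpy, scipy, OpenCV 4.12 (cv2) and the standard library are available. Lean on these libraries where they do the work, as an engineer would, in place of code of your own. Each camera call takes 0.05 s, during which the arm holds its last target.

### The job

On the ward counter, first slide the flat clipboard on the next rail (the rail without the chart pocket) along its rail, without lifting it off, until it is home against the end stop farthest from the other rail. Then lift the chart pocket (the carrier with the deep pocket on its face) off its own rail, over the end stops, and hang it without dropping it on the next rail, facing the same way as the clipboard and close beside it, with less than a finger's width (15 mm) between them. Leave everything else on the counter where it is.

Things in the scene. Friction and masses are not known exactly. Their poses are not given: they have to be found in the camera images.
- rack_from_top (a point): First rail, holds only the chart pocket: fixed stand with one rail, 10 mm thick (x) by 25 mm tall, 300 clear between two end stops (8 thick in y, 44 in x) that rise 30 above the rail top. Point: middle of the rail's top face, 130 mm above the table; y along the rail, x square to it away from the robot, z up. 
- rack_to_top (a point): Next rail, left or right of the first, at its own small angle; holds one flat clipboard: fixed stand with one rail, 10 mm thick (x) by 25 mm tall, 300 clear between two end stops (8 thick in y, 44 in x) that rise 30 above the rail top. Point: middle of the rail's top face, 130 mm above the table; y along the rail, x square to it away from the robot, z up. 
- pocket_tab (a point): Chart pocket: white carrier 100 mm wide (y), with an open-topped box on its face reaching 43 out in +x; 0.15 to 0.3 kg. Point: centre of its grey grip tab, 12 mm thick (x), 36 mm wide (y), 46 mm tall, standing on the saddle; 31 mm above the rail top when hung. x square to the board, away from the robot; y along the rail; z up. 
- pocket_face (a point): Middle of the outer front wall of the chart pocket's box: 42.5 mm out (+x) from and 88.5 mm below its tab centre; axes as the tab.
- pocket: Chart pocket as a whole: origin (lengths in mm) 31 below the tab centre, in the saddle's slot at the rail top; axes as the tab. Saddle: 44 long (y), 6 thick over the origin; its slot, open below, lies between the board's flat back (x = +5.5) and a rear leg that slants from x = -6 at the top to -14 at its tip, 22 below. The board reaches 85 below the origin. Slides on the rail with plain friction; leans a few degrees. 
- board_to_tab (a point): Flat clipboard on the next rail: white carrier 80 mm wide (y), no pocket; 0.14 kg. Point: centre of its grey grip tab, 12 mm thick (x), 36 mm wide (y), 46 mm tall, standing on the saddle; 31 mm above the rail top when hung. x square to the board, away from the robot; y along the rail; z up. 
- board_to: Flat clipboard as a whole: origin (lengths in mm) 31 below the tab centre, in the saddle's slot at the rail top; axes as the tab. Saddle: 44 long (y), 6 thick over the origin; its slot, open below, lies between the board's flat back (x = +5.5) and a rear leg that slants from x = -6 at the top to -14 at its tip, 22 below. The board reaches 85 below the origin. Slides on the rail with plain friction; leans a few degrees. 
- carton: Bystander: plain medicine carton, 50 x 110 x 45 mm; origin at the centre of its underside. Stays put.
- pills: Bystander: small amber jar, 44 across, 75 high mm; origin at the centre of its underside. Stays put.
- gel: Bystander: clear hand-gel bottle, 60 across, 150 high mm; origin at the centre of its underside. Stays put.
- mug: Bystander: white mug, 80 across, 90 high mm; origin at the centre of its underside. Stays put.
- dish: Bystander: small steel bowl, 110 across, 35 high mm; origin at the centre of its underside. Stays put.
- tape: Bystander: roll of paper tape, 70 across, 24 high mm; origin at the centre of its underside. Stays put.
- stapler: Bystander: stapler, 130 x 34 x 42 mm; origin at the centre of its underside. Stays put.

How it is judged:
On the way, in this order (a step that is already met when the one before it is completed fails the run):
1. the flat clipboard of the next rail is slid home: within 12 mm of the end stop farthest from the first rail, still hanging (((y of rack_from_top in the frame of rack_to_top above 0 m and y of board_to_tab in the frame of rack_to_top below -0.098 m) or (not (y of rack_from_top in the frame of rack_to_top above 0 m) and y of board_to_tab in the frame of rack_to_top above 0.098 m)) and z of board_to_tab in the frame of rack_to_top between 0.023 and 0.039 m and x of board_to_tab in the frame of rack_to_top between -0.014 and 0.014 m and y of board_to_tab in the frame of rack_to_top between -0.125 and 0.125 m and angle between board_to_tab's own z axis and vertical below 0.17 rad and angle between the y axis of board_to_tab and the y axis of rack_to_top, either way round below 0.2 rad), for 0.2 s.
2. the chart pocket is lifted clear of its rail, above the end stops (z of pocket_tab in the frame of rack_from_top above 0.061 m), for 0.05 s.
3. the chart pocket hangs on the next rail (z of pocket_tab in the frame of rack_to_top between 0.023 and 0.039 m and x of pocket_tab in the frame of rack_to_top between -0.014 and 0.014 m and y of pocket_tab in the frame of rack_to_top between -0.102 and 0.102 m and angle between pocket_tab's own z axis and vertical below 0.17 rad and angle between the y axis of pocket_tab and the y axis of rack_to_top, either way round below 0.2 rad and x of pocket_face in the frame of rack_to_top above 0.02 m), for 0.2 s.
At the end, for the whole second after the job is handed in: Clipboard hangs within 12 mm of the end stop farthest from the first rail; chart pocket hangs seated on the same rail (saddle within 8 mm of the rail top, along the rail to 0.2 rad, upright to 0.17 rad, face outward), tab centres under 110 mm apart (edges under 20 mm); both at rest (all of step 1 and all of step 3 and horizontal distance between pocket_tab and board_to_tab below 0.11 m and linear speed of each of pocket, board_to below 0.02 m/s and angular speed of each of pocket, board_to below 0.2 rad/s); the robot touches nothing.
It fails at once if the flat clipboard of the next rail is lifted off its rail instead of slid (z of board_to_tab in the frame of rack_to_top above 0.055 m).
It fails at once if the chart pocket is dropped or thrown (over 0.5 m/s with no finger on it) (linear speed of pocket above 0.5 m/s and contact force between the fingers and pocket below 0.05 N).
It fails at once if a bystander is moved by more than 30 mm or knocked over (distance of any of carton, pills, gel, mug, dish, tape, stapler from where it was at the start of the episode above 0.03 m or angle between any of carton, pills, gel, mug, dish, tape, stapler's own z axis and vertical above 0.5 rad).
It also fails if it takes over 62 s, if anything falls off the work surface, if the arm or the gripper's body presses on something with over 40 N, if the wrist force passes 120 N, or if a joint passes its speed limit or range.

## Working session

There is one attempt and no reset: what is moved stays moved. The work goes in short steps, Python scripts to look and compute and a shell command to move; the robot and the scene stay as the last step left them, time stands still between calls to the robot, and variables do not carry over. Pictures are saved under pics/ and viewed, and the job is handed in when it is done.

```bash
ls; mkdir -p pics; python3 - <<'E'
from workcell import bot
import cv2,json
print(bot.state())
for n in("side","top"):
    print(n,bot.get_calibration(n))
    cv2.imwrite(f"pics/{n}0.png",bot.snapshot(n)[:,:,::-1])
E
```

```text
pics
{'time_s': 0.0, 'joints': array([ 1.03270339e+00,  3.81213927e-01,  1.29826084e+00,  2.10051147e-05,
        1.46365465e+00, -2.15267125e-01]), 'joint_vel': array([ 1.35174743e-03,  8.18577484e-06,  5.35168436e-04, -4.52595874e-05,
       -5.56573607e-04, -1.53493132e-03]), 'joint_torque': array([ 9.07805897e-04, -4.48457301e+01, -2.31279087e+01, -1.18530193e-04,
        4.67869409e-03, -3.27414021e-06]), 'eef_pos': array([0.17430638, 0.5213277 , 0.23070215]), 'ee_rot': array([-0.69741239,  0.69841742, -0.11384866,  0.11343522]), 'ft_force': array([ 0.12929784, -0.29337803, -0.8015028 ]), 'ft_torque': array([ 0.08795198,  0.00896717, -0.03713423]), 'width': 0.08532120448688818}
side {'vfov': 56.84531459784541, 'cx': 320.5614040407414, 'cy': 202.50578293821852, 'eye': array([ 0.19701576, -0.60975554,  0.63382245]), 'rotation': array([-0.44615248,  0.8575991 , -0.22464238,  0.1225053 ])}
top {'vfov': 52.49321569502544, 'cx': 317.50242584787384, 'cy': 205.07232592949023, 'eye': array([ 0.36214531, -0.01807949,  0.99624505]), 'rotation': array([-0.07933343,  0.76734901, -0.63268364,  0.0677726 ])}
```

View pics/side0.png

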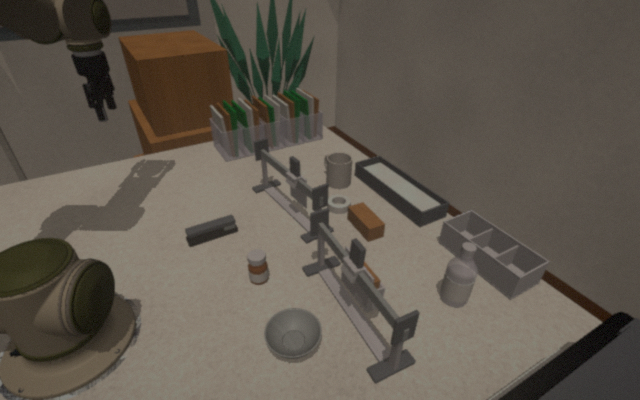

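View pics/top0.png

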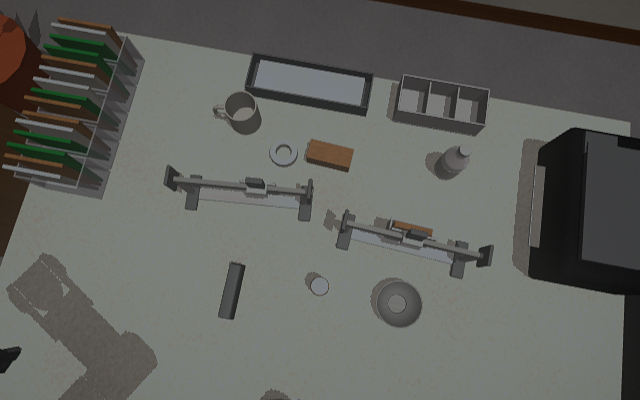

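```bash
cat > h.py <<'E'
import numpy as np,cv2
from scipy.spatial.transform import Rotation as R
from workcell import bot
def cam(n):
    c=bot.get_calibration(n);q=c["rotation"];M=R.from_quat([q[1],q[2],q[3],q[0]]).as_matrix()
    f=200/np.tan(np.radians(c["vfov"]/2));return c,M,f
def proj(n,P):
    c,M,f=cam(n);p=(np.atleast_2d(P)-c["eye"])@M
    return np.c_[c["cx"]+f*p[:,0]/p[:,2],c["cy"]+f*p[:,1]/p[:,2]]
def ray(n,uv):
    c,M,f=cam(n);d=M@np.array([(uv[0]-c["cx"])/f,(uv[1]-c["cy"])/f,1]);return c["eye"],d
def atz(n,uv,z):
    e,d=ray(n,uv);return e+d*(z-e[2])/d[2]
def bright(im,g=0.6):
    return (255*np.clip(im/255*1.3,0,1)**g).astype(np.uint8)
def crop(im,x0,y0,x1,y1,s,name):
    o=bright(im[y0:y1,x0:x1]);o=cv2.resize(o,None,fx=s,fy=s,interpolation=cv2.INTER_CUBIC)
    for x in range((x0+19)//20*20,x1,20): cv2.putText(o,str(x),((x-x0)*s,10),0,.35,(255,0,0));cv2.line(o,((x-x0)*s,12),((x-x0)*s,18),(255,0,0))
    for y in range((y0+19)//20*20,y1,20): cv2.putText(o,str(y),(0,(y-y0)*s),0,.35,(255,0,0));cv2.line(o,(24,(y-y0)*s),(30,(y-y0)*s),(255,0,0))
    cv2.imwrite(name,o[:,:,::-1])
E
python3 - <<'E'
from h import *
a=cv2.imread("pics/top0.png")[:,:,::-1];b=cv2.imread("pics/side0.png")[:,:,::-1]
crop(a,150,140,350,260,4,"pics/t1.png")
crop(a,310,180,510,290,4,"pics/t2.png")
crop(b,240,130,440,280,4,"pics/s1.png")
crop(b,290,200,430,380,3,"pics/s2.png")
E
```

```text
(no output)
```

View pics/t1.png

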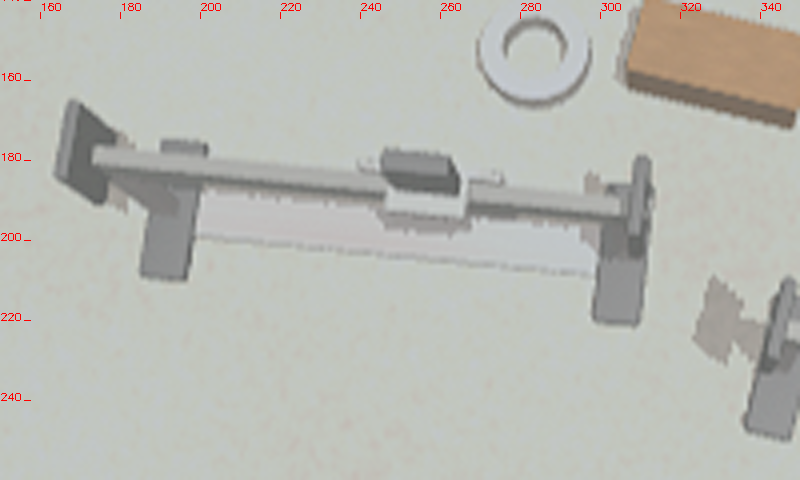

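View pics/t2.png

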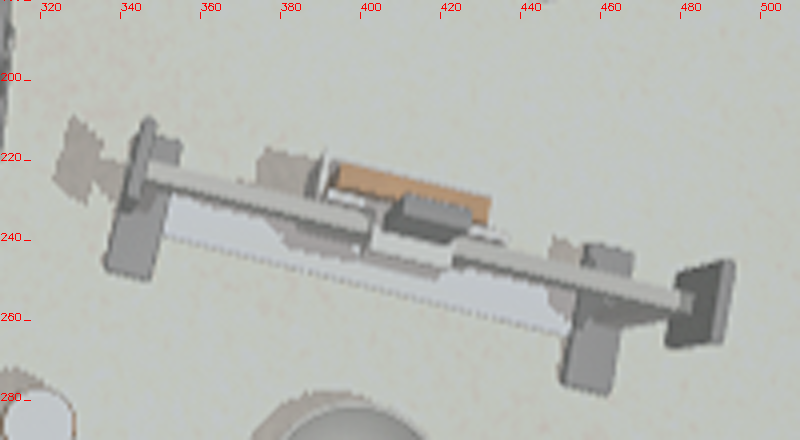

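View pics/s1.png

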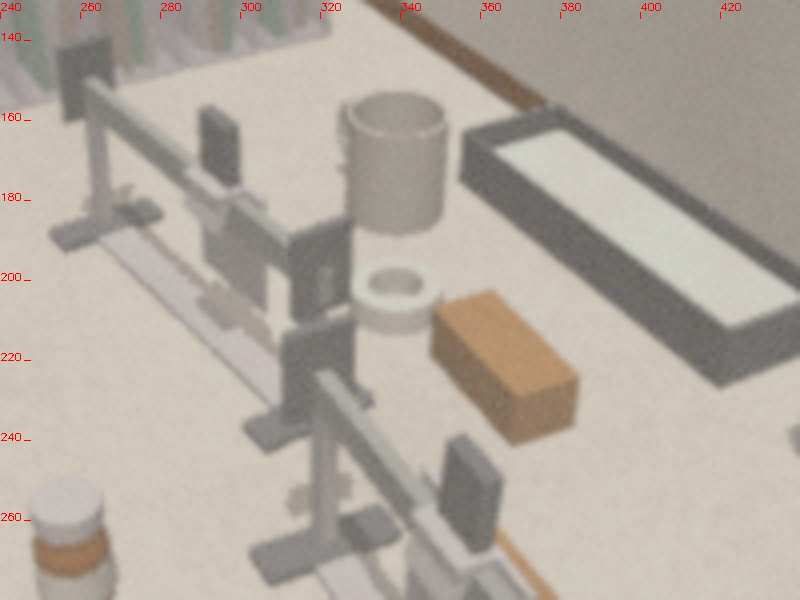

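View pics/s2.png

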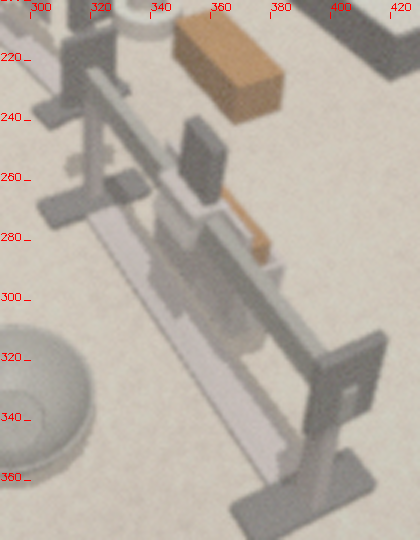

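```bash
cat >> h.py <<'E'
def rackmodel(x,y,yaw):
    """line segments in world of rack: top face, stops"""
    T=lambda p:np.c_[np.asarray(p)[:,0]*np.cos(yaw)-np.asarray(p)[:,1]*np.sin(yaw)+x,np.asarray(p)[:,0]*np.sin(yaw)+np.asarray(p)[:,1]*np.cos(yaw)+y,np.asarray(p)[:,2]+.13]
    L=[]
    def box(a,b):
        c=[[u,v,w] for u in(a[0],b[0]) for v in(a[1],b[1]) for w in(a[2],b[2])]
        for i in range(8):
            for j in(1,2,4):
                if not i&j:L.append(T([c[i],c[i|j]]))
    box((-.005,-.15,-.025),(.005,.15,0))
    for s in(-1,1): box((-.022,s*.15,-.025),(.022,s*.158,.03))
    return L
def carrier(x,y,yaw,w,pocket=False):
    T=lambda p:np.c_[np.asarray(p)[:,0]*np.cos(yaw)-np.asarray(p)[:,1]*np.sin(yaw)+x,np.asarray(p)[:,0]*np.sin(yaw)+np.asarray(p)[:,1]*np.cos(yaw)+y,np.asarray(p)[:,2]+.13]
    L=[]
    def box(a,b):
        c=[[u,v,w] for u in(a[0],b[0]) for v in(a[1],b[1]) for w in(a[2],b[2])]
        for i in range(8):
            for j in(1,2,4):
                if not i&j:L.append(T([c[i],c[i|j]]))
    box((-.006,-.018,.008),(.006,.018,.054))
    return L
def overlay(im,n,Ls,box,s,name,col=(255,0,0)):
    x0,y0,x1,y1=box
    o=cv2.resize(bright(im[y0:y1,x0:x1]),None,fx=s,fy=s,interpolation=cv2.INTER_CUBIC)
    for L in Ls:
        p=(proj(n,L)-[x0,y0]+.5)*s
        cv2.line(o,tuple(int(v) for v in p[0]),tuple(int(v) for v in p[1]),col,1,cv2.LINE_AA)
    cv2.imwrite(name,o[:,:,::-1])
E
python3 - <<'E'
from h import *
for n,pts in (("to",[(173.5,178.5),(305,192)]),("from",[(347,223.5),(481,255)])):
    P=[atz("top",p,.13) for p in pts]
    a,b=P; m=(a+b)/2; d=a-b; print(n,P,np.linalg.norm(d),m,np.degrees(np.arctan2(-d[0],d[1])))
for p in [(253,180),(414,231)]: print(atz("top",p,.184))
for n,p in (("side",(293,158)),("side",(353,240))):print(atz(n,p,.184))
E
```

```text
to [array([0.54129526, 0.33774515, 0.13      ]), array([0.56673016, 0.0463567 , 0.13      ])] 0.292496435371026 [0.55401271 0.19205093 0.13      ] 4.988626328235123
from [array([ 0.5153294 , -0.05658108,  0.13      ]), array([ 0.50291728, -0.34884422,  0.13      ])] 0.2925265875261875 [ 0.50912334 -0.20271265  0.13      ] -2.431833745344677
[0.55848344 0.15316967 0.184     ]
[ 0.51651778 -0.18985647  0.184     ]
[0.55682025 0.15678764 0.184     ]
[ 0.51249164 -0.18626869  0.184     ]
```

```bash
python3 - <<'E'
from h import *
a=cv2.imread("pics/top0.png")[:,:,::-1];b=cv2.imread("pics/side0.png")[:,:,::-1]
y=np.radians(4.99); P=(.54129+.15*np.sin(y),.33774-.15*np.cos(y),y); 
z=np.radians(-2.43); Q=(.50292-.15*np.sin(z),-.34884+.15*np.cos(z),z); print(P,Q)
for i,(p,bx,c) in enumerate(((P,(155,150,325,230),(.5575,.155)),(Q,(325,200,505,285),(.5145,-.188)))):
    overlay(a,"top",rackmodel(*p)+carrier(*c,p[2],.08),bx,4,f"pics/ov_t{i}.png")
overlay(b,"side",rackmodel(*P)+carrier(.5575,.155,y,.08),(245,130,335,245),5,"pics/ov_s0.png")
overlay(b,"side",rackmodel(*Q)+carrier(.5145,-.188,z,.08),(305,205,425,350),4,"pics/ov_s1.png")
E
```

```text
(np.float64(0.5543372808969536), np.float64(0.18830851583017721), np.float64(0.08709192967451705)) (np.float64(0.5092798181183377), np.float64(-0.19897488493481325), np.float64(-0.04241150082346221))
```

View pics/ov_t0.png

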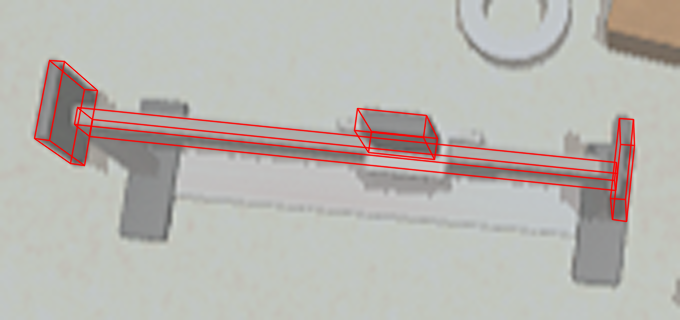

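View pics/ov_t1.png

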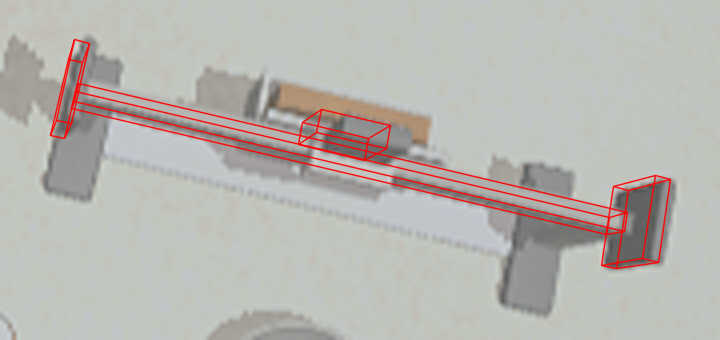

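View pics/ov_s0.png

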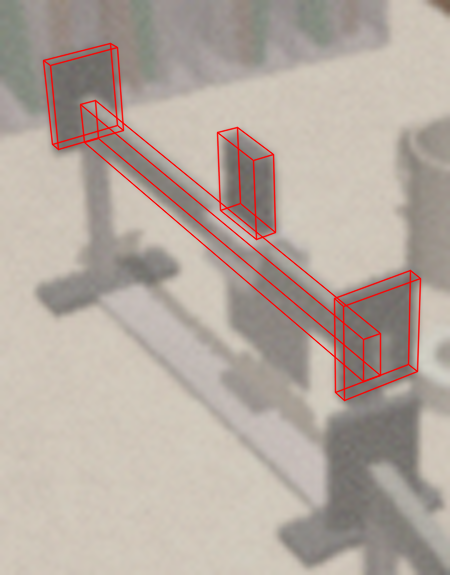

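View pics/ov_s1.png

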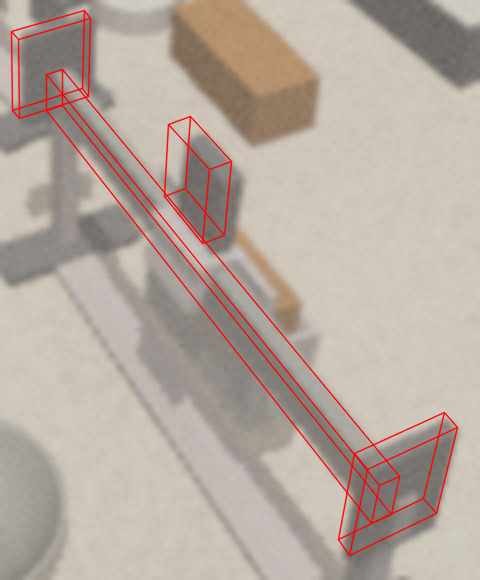

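```bash
python3 - <<'E'
from h import *
a=cv2.imread("pics/top0.png")[:,:,::-1];b=cv2.imread("pics/side0.png")[:,:,::-1]
y=np.radians(4.99);z=np.radians(-2.43)
o=[]
for n,im,c,bx in (("top",a,(.5555,.1495,y),(228,165,288,205)),("top",a,(.5125,-.1975,z),(380,210,440,250)),("side",b,(.5555,.1495,y),(275,150,335,190)),("side",b,(.5125,-.1975,z),(330,225,390,265))):
    overlay(im,n,carrier(*c,.08),bx,6,"/tmp/a.png"); A=cv2.imread("/tmp/a.png");overlay(im,n,[],bx,6,"/tmp/a.png");o.append(np.hstack([A,cv2.imread("/tmp/a.png")]))
cv2.imwrite("pics/tabs.png",np.vstack(o[:2])); cv2.imwrite("pics/tabs2.png",np.vstack(o[2:]))
s=bot.state();q=s["ee_rot"];M=R.from_quat([q[1],q[2],q[3],q[0]]).as_matrix();print(M.round(3))
E
```

```text
[[ 0.948 -0.001  0.317]
 [-0.317 -0.001  0.948]
 [-0.    -1.    -0.001]]
```

View pics/tabs.png

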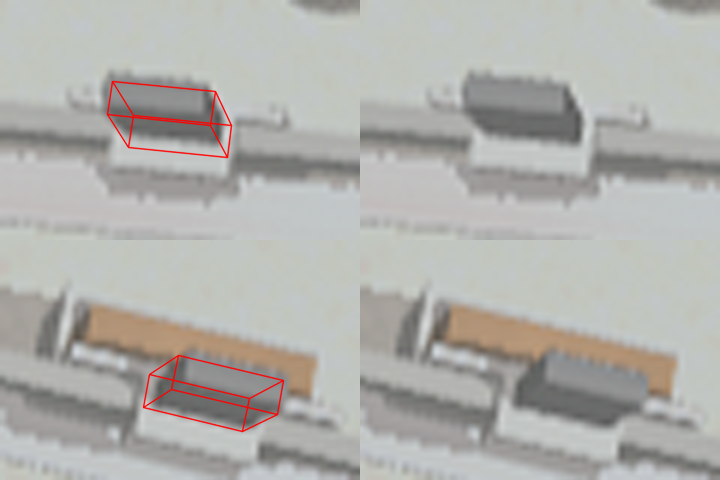

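View pics/tabs2.png

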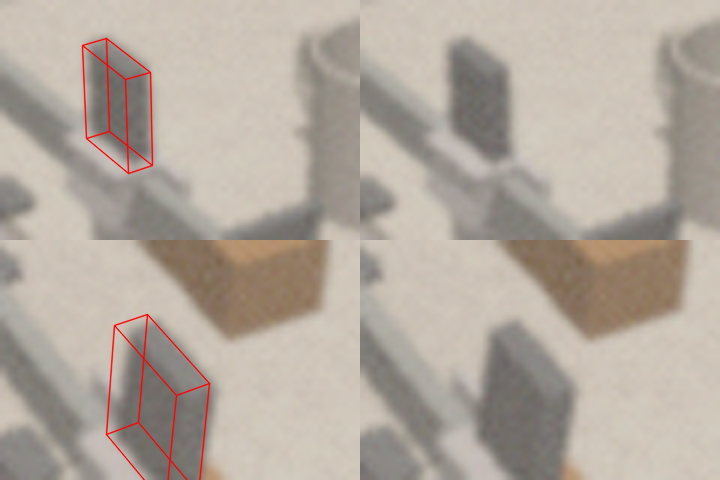

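```bash
python3 -m inch '{"xyz":[[0.03,-0.02,-0.016],[0.08,-0.03,-0.044],[0.13,-0.03,-0.071],[0.185,-0.03,-0.101],[0.24,-0.03,-0.131],[0.295,-0.03,-0.161],[0.35,-0.03,-0.191],[0.405,-0.03,-0.221],[0.46,-0.03,-0.251],[0.50,-0.03,-0.273]],"yaw":[4,11,18,25,32,39,46,53,60,66.5],"jaw":[0.06,0.04,0.02,0,0,0,0,0,0,0]}' 30; python3 - <<'E'
from h import *
s=bot.state();q=s["ee_rot"];M=R.from_quat([q[1],q[2],q[3],q[0]]).as_matrix();print(M.round(3),s["ft_force"],s["width"],s["joints"].round(2))
E
```

```text
time_s: 1.35
eef_pos: [0.5633, 0.1018, 0.2607]
ee_rot: [-0.52, 0.52, -0.479, 0.479]
ft_force: [0.3, 0.6, -0.6]
width: 0.0001
[[ 0.082 -0.001  0.997]
 [-0.997 -0.     0.082]
 [-0.    -1.    -0.001]] [ 0.25788672  0.63487429 -0.60666895] 0.00012306287406348937 [-0.03  0.4   1.18 -0.    1.56 -0.11]
```

```bash
python3 -m inch '{"xyz":[[0,0.03,0],[0,0.07,0],[0,0.095,0],[0,0.108,0],[0,0.108,0]],"yaw":[0,0,0,0,0],"jaw":[0,0,0,0,0]}' ; python3 - <<'E'
from h import *
a=bot.snapshot("top");b=bot.snapshot("side")
crop(a,150,140,350,240,4,"pics/t3.png")
crop(b,240,110,360,260,4,"pics/s3.png")
E
```

```text
time_s: 1.98
eef_pos: [0.5619, 0.1041, 0.153]
ee_rot: [-0.521, 0.522, -0.478, 0.477]
ft_force: [-0.2, 0.2, 0.2]
width: 0.0001
```

View pics/t3.png

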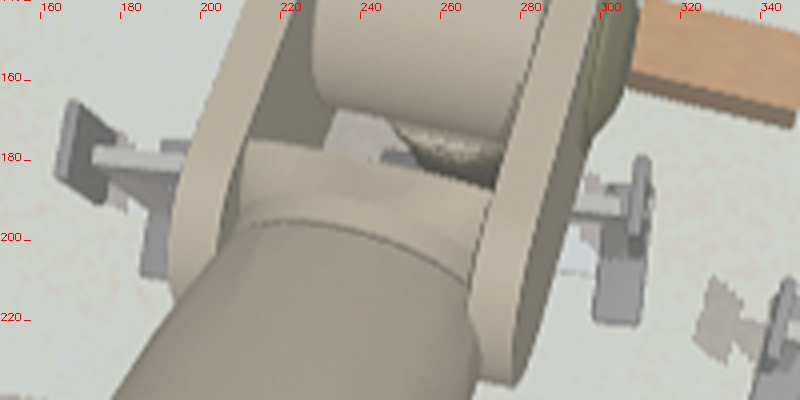

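View pics/s3.png

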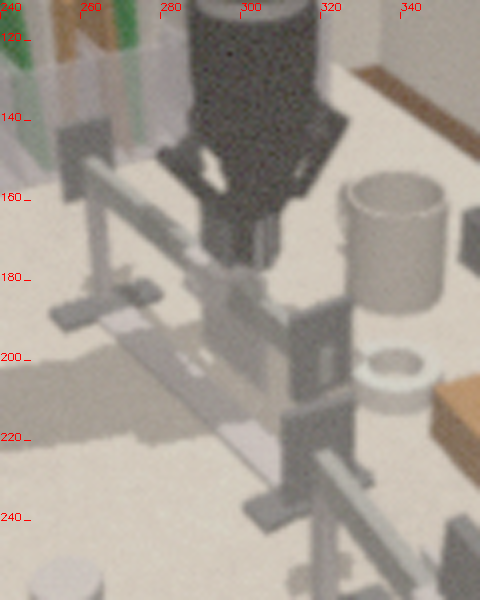

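```bash
python3 -m inch '{"xyz":[[-0.005,0,0],[-0.015,0,0],[-0.025,0,0],[-0.035,0,0],[-0.045,0,0],[-0.055,0,0],[-0.065,0,0],[-0.075,0,0],[-0.085,0,0],[-0.095,0,0]],"yaw":[0,0,0,0,0,0,0,0,0,0],"jaw":[0,0,0,0,0,0,0,0,0,0]}'; python3 -m inch '{"xyz":[[-0.01,0,0],[-0.02,0,0],[-0.03,0,0],[-0.04,0,0],[-0.047,0,0],[-0.051,0,0],[-0.053,0,0],[-0.053,0,0]],"yaw":[0,0,0,0,0,0,0,0],"jaw":[0,0,0,0,0,0,0,0]}'; python3 - <<'E'
from h import *
a=bot.snapshot("top");b=bot.snapshot("side")
crop(a,150,140,350,240,4,"pics/t4.png")
crop(b,240,110,360,260,4,"pics/s4.png")
E
```

```text
time_s: 3.32
eef_pos: [0.5537, 0.1994, 0.1533]
ee_rot: [-0.521, 0.521, -0.478, 0.478]
ft_force: [0.7, -1.1, 1.2]
width: -0.0001
time_s: 4.32
eef_pos: [0.5491, 0.2516, 0.1532]
ee_rot: [-0.521, 0.521, -0.478, 0.478]
ft_force: [0.3, 0.1, -0.4]
width: 0.0
```

View pics/t4.png

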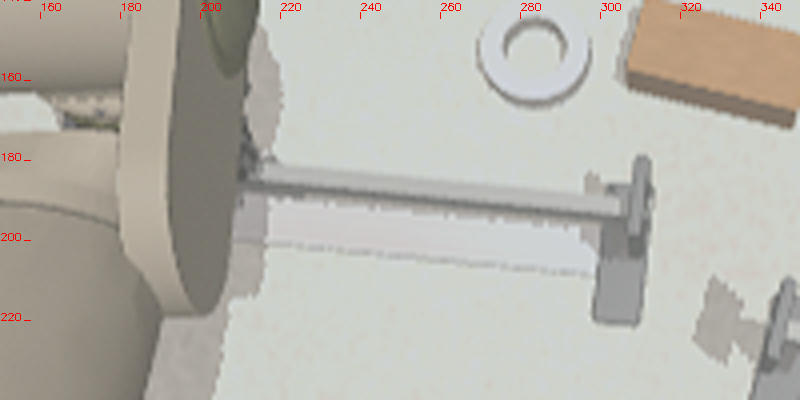

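View pics/s4.png

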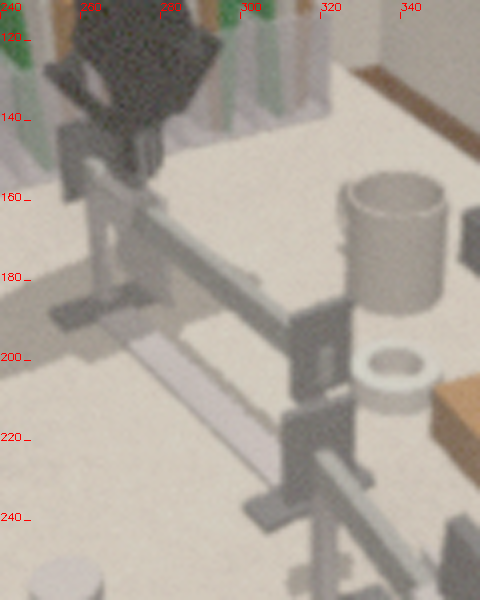

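```bash
python3 -m inch '{"xyz":[[-0.003,0,0],[-0.006,0,0],[-0.009,0,0],[-0.011,0,0],[-0.011,0,0]],"yaw":[0,0,0,0,0],"jaw":[0,0,0,0,0]}'; python3 -m inch '{"xyz":[[-0.0015,0,0],[-0.003,0,0],[-0.003,0,0]],"yaw":[0,0,0],"jaw":[0,0,0]}'
```

```text
time_s: 5.05
eef_pos: [0.5481, 0.2627, 0.1533]
ee_rot: [0.521, -0.521, 0.478, -0.478]
ft_force: [-0.1, -0.5, -0.0]
width: 0.0
time_s: 5.42
eef_pos: [0.5479, 0.2656, 0.1533]
ee_rot: [0.521, -0.521, 0.478, -0.478]
ft_force: [0.2, -0.7, 0.9]
width: -0.0003
```

```bash
python3 -m inch '{"xyz":[[-0.001,0,0],[-0.002,0,0],[-0.002,0,0]],"yaw":[0,0,0],"jaw":[0,0,0]}'
```

```text
time_s: 5.8
eef_pos: [0.5477, 0.2675, 0.1533]
ee_rot: [0.521, -0.521, 0.478, -0.478]
ft_force: [0.1, -0.6, 1.2]
width: -0.0001
```

```bash
python3 -m inch '{"xyz":[[-0.001,0,0],[-0.002,0,0],[-0.002,0,0]],"yaw":[0,0,0],"jaw":[0,0,0]}'
```

```text
time_s: 6.18
eef_pos: [0.5476, 0.2696, 0.1533]
ee_rot: [0.521, -0.521, 0.478, -0.478]
ft_force: [-0.6, -0.0, -0.6]
width: 0.0002
```

```bash
python3 -m inch '{"xyz":[[0.008,0,0],[0.015,-0.02,0],[0.02,-0.06,0],[0.04,-0.1,-0.005],[0.08,-0.107,-0.015],[0.13,-0.107,-0.025],[0.18,-0.107,-0.035],[0.24,-0.107,-0.04],[0.30,-0.107,-0.05],[0.30,-0.107,-0.05]],"yaw":[0,0,0,0,0,0,0,2,4,4],"jaw":[0,0,0,0,0,0,0,0,0.02,0.04]}'; python3 - <<'E'
from h import *
def tri(u,v):
    e1,d1=ray("top",u);e2,d2=ray("side",v)
    d1/=np.linalg.norm(d1);d2/=np.linalg.norm(d2)
    s=np.linalg.lstsq(np.c_[d1,-d2],e2-e1,rcond=None)[0];a,b=e1+s[0]*d1,e2+s[1]*d2
    return (a+b)/2,np.linalg.norm(a-b)
print(tri((432,231),(379,279)),tri((393,221),(360,259)))
a=bot.snapshot("top");b=bot.snapshot("side")
cv2.imwrite("pics/top5.png",bright(a)[:,:,::-1])
crop(a,150,140,310,240,5,"pics/t5.png")
crop(b,240,110,360,230,5,"pics/s5.png")
E
```

```text
time_s: 7.42
eef_pos: [0.5235, -0.0376, 0.2602]
ee_rot: [-0.503, 0.503, -0.497, 0.497]
ft_force: [0.8, 0.1, 0.4]
width: 0.0357
(array([ 0.53710302, -0.24251504,  0.1195815 ]), np.float64(0.0018297603914046244)) (array([ 0.54984823, -0.1602934 ,  0.09585149]), np.float64(0.006650329260197738))
```

View pics/t5.png

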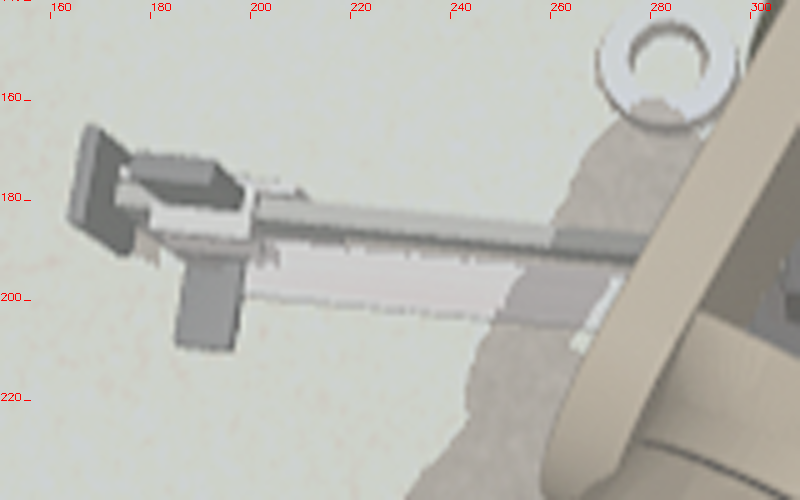

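View pics/s5.png

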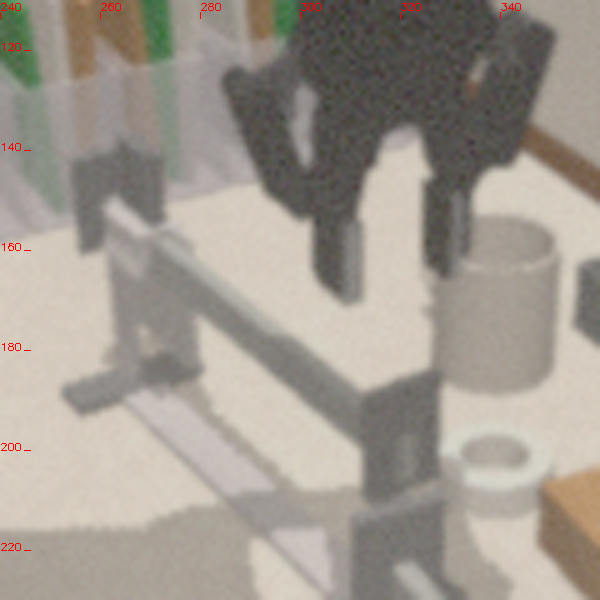

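```bash
python3 - <<'E'
from h import *
im=cv2.imread("pics/top5.png")[:,:,::-1];y=np.radians(4.99)
c=np.array([.5543,.1883]);
P=atz("top",(184.5,174.),.184)[:2]-c; print(P[0]*np.cos(y)+P[1]*np.sin(y),-P[0]*np.sin(y)+P[1]*np.cos(y))
o=[]
for yr in(.102,.106,.110):
    xr=.002;x=c[0]+xr*np.cos(y)-yr*np.sin(y);yy=c[1]+xr*np.sin(y)+yr*np.cos(y)
    L=rackmodel(*c,y)+carrier(x,yy,y,.08)
    bx=(155,155,225,205);x0,y0,x1,y1=bx
    q=cv2.resize(im[y0:y1,x0:x1],None,fx=5,fy=5,interpolation=cv2.INTER_CUBIC)
    for l in L:
        p=(proj("top",l)-[x0,y0]+.5)*5; cv2.line(q,tuple(int(v) for v in p[0]),tuple(int(v) for v in p[1]),(255,0,0),1)
    o.append(q)
o.append(cv2.resize(im[155:205,155:225],None,fx=5,fy=5,interpolation=cv2.INTER_CUBIC))
cv2.imwrite("pics/cmp.png",np.vstack([np.hstack(o[:2]),np.hstack(o[2:])])[:,:,::-1])
E
```

```text
-0.00104345889492897 0.10789840592418896
```

View pics/cmp.png

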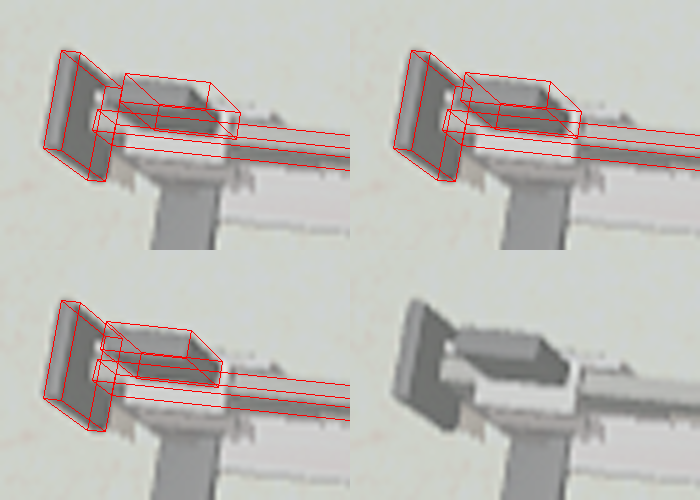

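```bash
python3 -m inch '{"xyz":[[0.03,0,-0.003],[0.07,0,-0.006],[0.11,0,-0.010],[0.145,0,-0.012],[0.161,0,-0.013],[0.161,0,-0.013]],"yaw":[1,2,3.1,3.1,3.1,3.1],"jaw":[0.045,0.045,0.045,0.045,0.045,0.045]}'; python3 - <<'E'
from h import *
s=bot.state();print(s["joints"].round(2))
b=bot.snapshot("side");a=bot.snapshot("top")
crop(b,290,130,430,290,4,"pics/s6.png")
q=s["ee_rot"];M=R.from_quat([q[1],q[2],q[3],q[0]]).as_matrix();print(M.round(3))
p=s["eef_pos"].copy();print(proj("side",[p,p-[0,0,.1]]))
E
```

```text
time_s: 8.28
eef_pos: [0.514, -0.1945, 0.2602]
ee_rot: [0.491, -0.491, 0.509, -0.509]
ft_force: [0.3, 0.3, -0.4]
width: 0.0453
[-0.58  0.36  1.24  0.    1.54 -0.54]
[[-0.036 -0.     0.999]
 [-0.999  0.    -0.036]
 [-0.    -1.    -0.   ]]
[[358.98243401 208.8523752 ]
 [355.31163699 251.888087  ]]
```

View pics/s6.png

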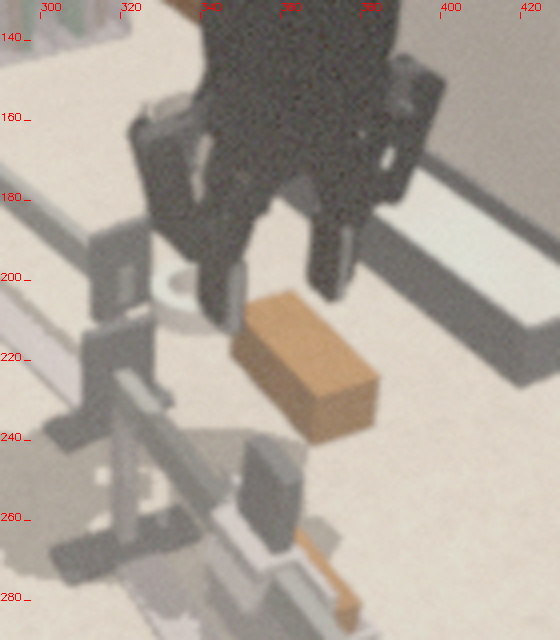

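```bash
python3 - <<'E'
from h import *
print(proj("side",[[.514,-.199,.161],[.512,-.199,.161],[.514,-.203,.161]]))
E
python3 -m inch '{"xyz":[[0.004,0.02,0],[0.004,0.06,0],[0.004,0.085,0],[0.004,0.085,0]],"yaw":[0,0,0,0],"jaw":[0.045,0.045,0.045,0.045]}'; python3 - <<'E'
from h import *
b=bot.snapshot("side");a=bot.snapshot("top")
crop(b,290,150,430,290,4,"pics/s7.png")
crop(a,310,180,510,290,4,"pics/t7.png")
E
```

```text
[[356.72087473 252.99751777]
 [355.83487543 253.35249316]
 [357.93037289 254.27968622]]
time_s: 8.88
eef_pos: [0.5132, -0.1974, 0.1742]
ee_rot: [0.491, -0.491, 0.51, -0.507]
ft_force: [0.1, 0.1, 0.2]
width: 0.0449
```

View pics/s7.png

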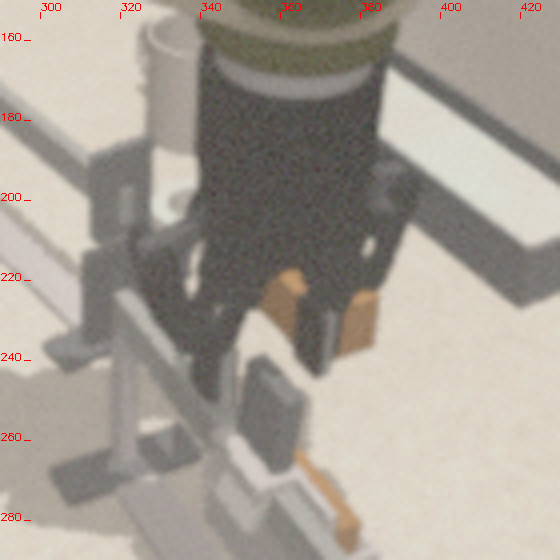

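View pics/t7.png

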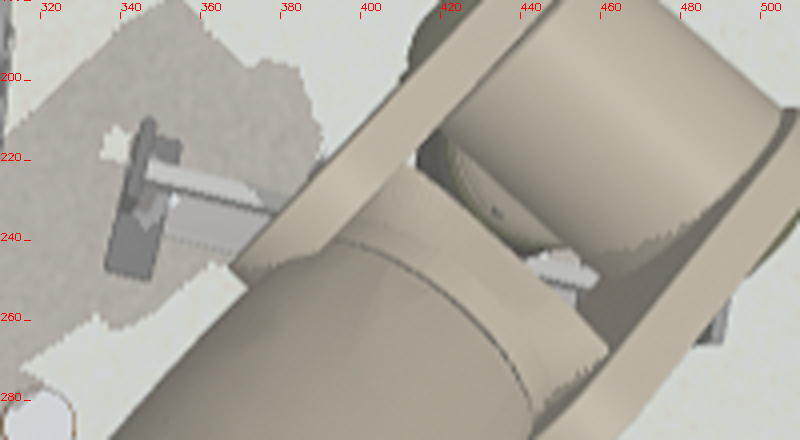

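```bash
python3 -m inch '{"xyz":[[0.004,0.005,0.001],[0.004,0.02,0.001],[0.004,0.028,0.001],[0.004,0.028,0.001]],"yaw":[0,0,0,0],"jaw":[0.045,0.045,0.045,0.045]}'; python3 -m inch '{"xyz":[[0,0,0],[0,0,0],[0,0,0],[0,0,0],[0,0,0],[0,0,0]],"yaw":[0,0,0,0,0,0],"jaw":[0.03,0.02,0.014,0.008,0.008,0.008]}' 50
```

```text
time_s: 9.48
eef_pos: [0.5141, -0.2028, 0.1465]
ee_rot: [0.491, -0.491, 0.51, -0.508]
ft_force: [-0.2, -0.2, -0.3]
width: 0.0447
time_s: 10.22
eef_pos: [0.5133, -0.203, 0.1475]
ee_rot: [0.49, -0.491, 0.51, -0.508]
ft_force: [-5.4, 0.7, 4.6]
width: 0.0114
```

```bash
python3 -m inch '{"xyz":[[0,-0.003,0],[0,-0.01,0],[0,-0.018,0],[0,-0.03,0],[0,-0.045,0],[0,-0.06,0],[0,-0.06,0]],"yaw":[0,0,0,0,0,0,0],"jaw":[0.008,0.008,0.008,0.008,0.008,0.008,0.008]}' ; python3 - <<'E'
from h import *
b=bot.snapshot("side")
crop(b,270,120,430,290,4,"pics/s8.png")
E
```

```text
time_s: 11.1
eef_pos: [0.5149, -0.2033, 0.2088]
ee_rot: [-0.491, 0.491, -0.508, 0.51]
ft_force: [0.7, -0.3, -3.3]
width: 0.011
```

View pics/s8.png

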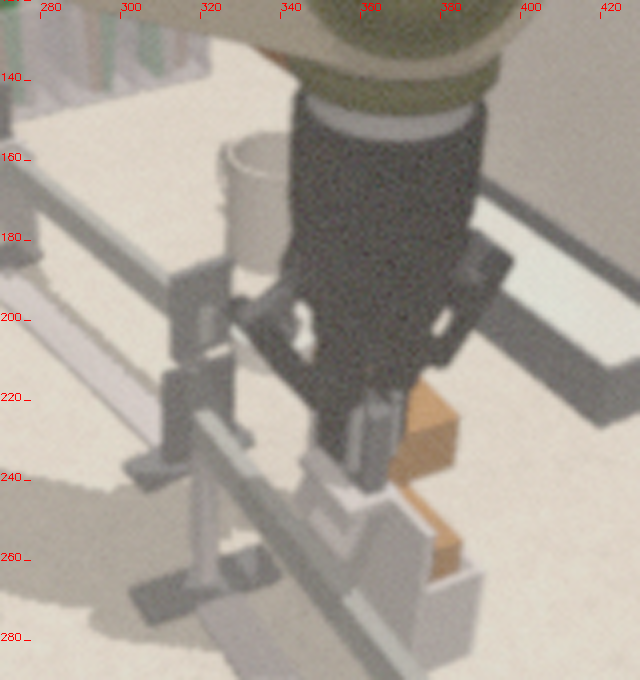

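```bash
python3 -m inch '{"xyz":[[0,-0.02,0],[0,-0.05,0],[0,-0.08,0],[-0.01,-0.083,0.001],[-0.03,-0.083,0.002],[-0.06,-0.083,0.004],[-0.095,-0.083,0.007],[-0.13,-0.083,0.009],[-0.165,-0.083,0.012],[-0.20,-0.083,0.014]],"yaw":[0,0,0,0,0,0,0,-1,-2,-3],"jaw":[0.008,0.008,0.008,0.008,0.008,0.008,0.008,0.008,0.008,0.008]}' ; python3 -m inch '{"xyz":[[-0.035,0,0.001],[-0.07,0,0.002],[-0.105,0,0.002],[-0.14,0,0.003],[-0.17,0,0.003],[-0.19,0,0.003],[-0.20,0,0.003],[-0.204,0,0.003],[-0.204,0,0.003],[-0.204,0,0.003]],"yaw":[-1,-2,-3,-4,-4.1,-4.1,-4.1,-4.1,-4.1,-4.1],"jaw":[0.008,0.008,0.008,0.008,0.008,0.008,0.008,0.008,0.008,0.008]}' ; python3 - <<'E'
from h import *
s=bot.state();q=s["ee_rot"];M=R.from_quat([q[1],q[2],q[3],q[0]]).as_matrix();print(M.round(3),np.degrees(np.arctan2(M[1,2],M[0,2])))
c=np.array([.5543,.1883]);y=np.radians(4.99);d=s["eef_pos"][:2]-c;print("xr,yr",d@[np.cos(y),np.sin(y)],d@[-np.sin(y),np.cos(y)])
b=bot.snapshot("side");a=bot.snapshot("top")
crop(b,240,90,380,250,4,"pics/s9.png")
crop(a,150,130,350,240,4,"pics/t9.png")
cv2.imwrite("pics/side9.png",b[:,:,::-1])
E
```

```text
time_s: 12.4
eef_pos: [0.535, -0.001, 0.2886]
ee_rot: [-0.504, 0.505, -0.497, 0.495]
ft_force: [-0.3, -0.4, -2.6]
width: 0.011
time_s: 13.65
eef_pos: [0.5357, 0.1997, 0.2903]
ee_rot: [-0.521, 0.521, -0.478, 0.478]
ft_force: [0.7, -0.3, -1.9]
width: 0.0114
[[ 0.086  0.     0.996]
 [-0.996 -0.     0.086]
 [ 0.    -1.     0.   ]] 4.947528980906115
xr,yr -0.017569826396988952 0.01297651869017672
```

View pics/s9.png

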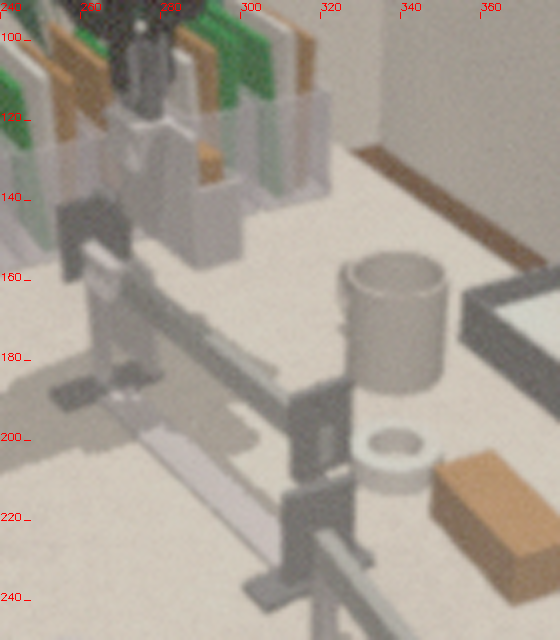

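View pics/t9.png

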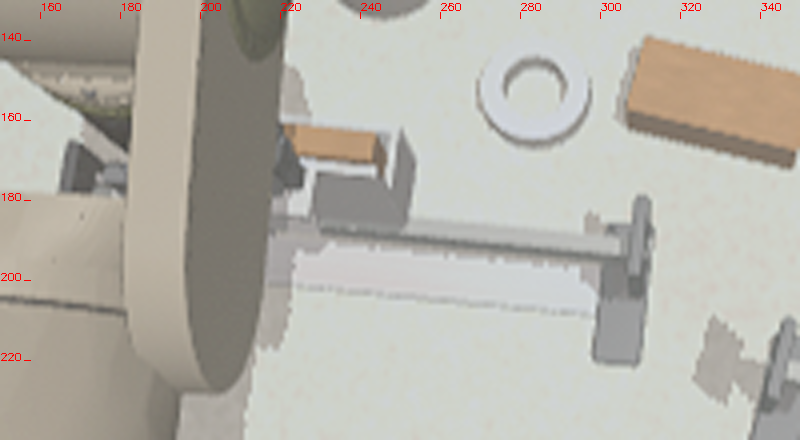

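```bash
cat >> h.py <<'E'
def tri(u,v):
    e1,d1=ray("top",u);e2,d2=ray("side",v)
    d1/=np.linalg.norm(d1);d2/=np.linalg.norm(d2)
    s=np.linalg.lstsq(np.c_[d1,-d2],e2-e1,rcond=None)[0];a,b=e1+s[0]*d1,e2+s[1]*d2
    return (a+b)/2,np.linalg.norm(a-b)
E
python3 - <<'E'
from h import *
s=bot.state();y=np.radians(4.95)
def loc(p):
    d=p-s["eef_pos"];return d[:2]@[np.cos(y),np.sin(y)],d[:2]@[-np.sin(y),np.cos(y)],d[2]
p,e=tri((250.5,162.5),(300.75,134.5));print(p,e,loc(p))
b=bot.snapshot("side");a=bot.snapshot("top")
for n,im,bx in(("side",b,(255,90,315,165)),("top",a,(210,145,270,200))):
    x0,y0,x1,y1=bx; crop(im,x0,y0,x1,y1,8,f"pics/z_{n}.png")
E
```

```text
[0.57742616 0.15228185 0.24638308] 0.0016389670692594153 (np.float64(0.037512230312188574), np.float64(-0.05096980426383046), np.float64(-0.04401624185033523))
```

View pics/z_side.png

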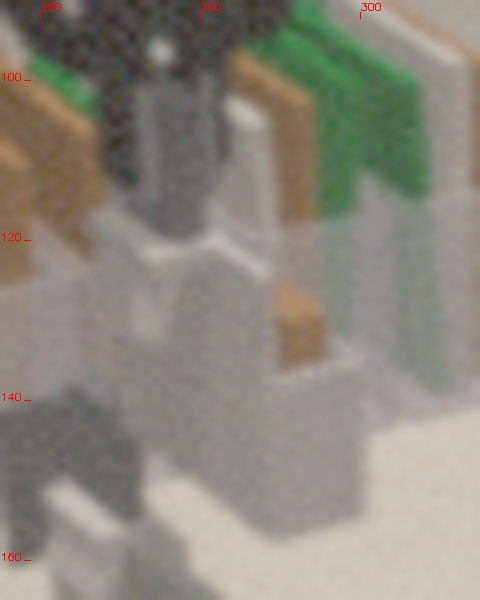

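View pics/z_top.png

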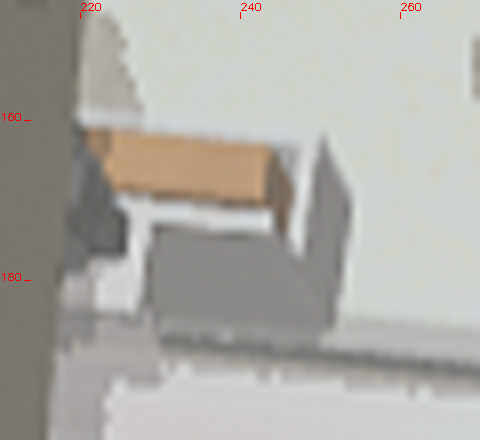

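```bash
python3 - <<'E'
from h import *
s=bot.state();y=np.radians(4.95)
def loc(p):
    d=p-s["eef_pos"];return np.round([d[:2]@[np.cos(y),np.sin(y)],d[:2]@[-np.sin(y),np.cos(y)],d[2]],4)
for u,v in (((250.3,162.2),(300,134.2)),((254,170),(300.3,154)),((251.9,185.6),(289.8,157)),((248.1,177),(288.5,137.5))):
    p,e=tri(u,v);print(p.round(4),e.round(4),loc(p))
E
```

```text
[0.5767 0.1529 0.2473] 0.0003 [ 0.0369 -0.0505 -0.043 ]
[0.5774 0.1545 0.1915] 0.001 [ 0.0378 -0.049  -0.0988]
[0.5448 0.1508 0.1926] 0.0008 [ 0.0049 -0.0498 -0.0977]
[0.5459 0.1511 0.2463] 0.0033 [ 0.006  -0.0496 -0.0441]
```

```bash
python3 -m inch '{"xyz":[[0,0,0.008],[0,0,0.018],[0,0,0.0236],[0,0.01,0.0236],[0,0.025,0.0236],[0,0.035,0.0236],[0,0.04,0.0236],[0,0.04,0.0236]],"yaw":[0,0,0,0,0,0,0,0],"jaw":[0.008,0.008,0.008,0.008,0.008,0.008,0.008,0.008]}' ; python3 - <<'E'
from h import *
s=bot.state()
c=np.array([.5543,.1883]);y=np.radians(4.99);d=s["eef_pos"][:2]-c;print("xr,yr",d@[np.cos(y),np.sin(y)],d@[-np.sin(y),np.cos(y)])
b=bot.snapshot("side");a=bot.snapshot("top")
crop(b,240,110,340,210,6,"pics/s10.png")
crop(a,200,140,320,230,6,"pics/t10.png")
E
```

```text
time_s: 14.85
eef_pos: [0.559, 0.2024, 0.2502]
ee_rot: [-0.521, 0.521, -0.478, 0.478]
ft_force: [-0.7, -0.1, -2.1]
width: 0.0115
xr,yr 0.005891246115075721 0.013682260178575415
```

View pics/s10.png

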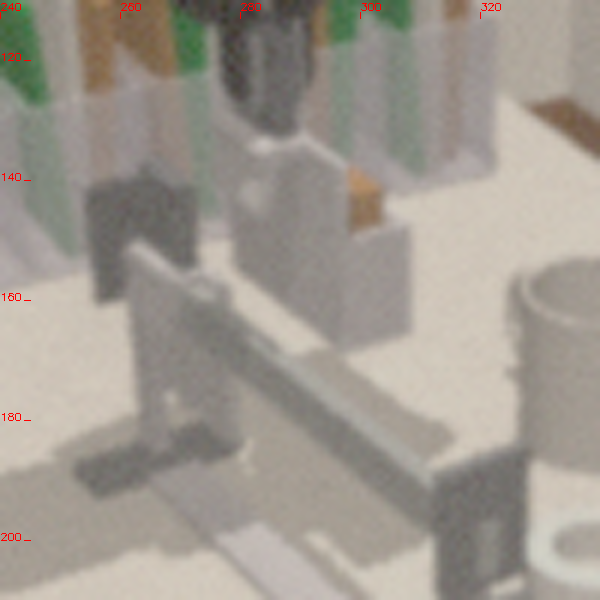

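View pics/t10.png

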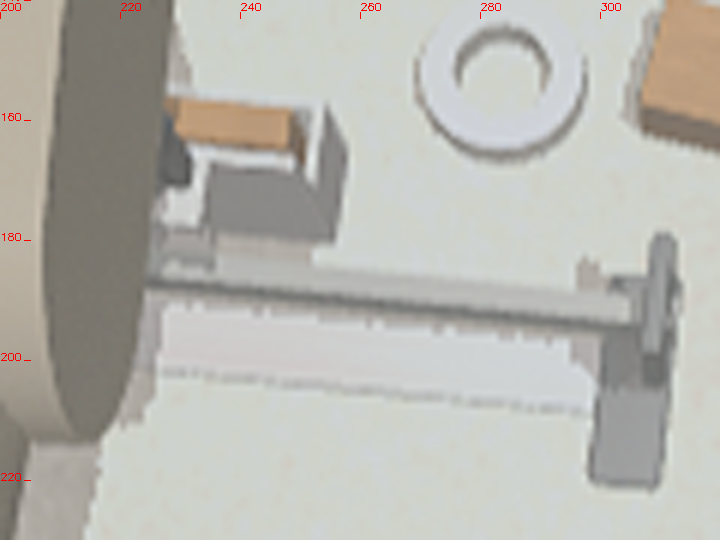

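```bash
python3 - <<'E'
from h import *
c=np.array([.5543,.1883]);y=np.radians(4.99)
def rl(p):
    d=p[:2]-c;return np.round([d@[np.cos(y),np.sin(y)],d@[-np.sin(y),np.cos(y)],p[2]-.13],4)
p,e=tri((255.5,180.5),(297.5,168.3));print(rl(p),e)
p,e=tri((257.8,166),(308.5,165.5));print(rl(p),e)
for u in((260,184.6),(290,188.5)):print("rail far edge",rl(atz("top",u,.13)))
E
```

```text
[ 0.0094 -0.0351  0.0222] 0.0013244067847239514
[ 0.0432 -0.0354  0.0201] 0.002065287885195614
rail far edge [ 0.0063 -0.0419  0.    ]
rail far edge [ 0.0045 -0.1088  0.    ]
```

```bash
python3 -m inch '{"xyz":[[0.003,0,0],[0.004,0.01,0],[0.004,0.025,0],[0.004,0.04,0],[0.004,0.055,0],[0.004,0.065,0],[0.004,0.07,0],[0.004,0.07,0]],"yaw":[0,0,0,0,0,0,0,0],"jaw":[0.008,0.008,0.008,0.008,0.008,0.008,0.008,0.008]}' ; python3 - <<'E'
from h import *
s=bot.state()
c=np.array([.5543,.1883]);y=np.radians(4.99);d=s["eef_pos"][:2]-c;print("xr,yr",d@[np.cos(y),np.sin(y)],d@[-np.sin(y),np.cos(y)])
b=bot.snapshot("side");a=bot.snapshot("top")
crop(b,240,110,340,210,6,"pics/s11.png")
crop(a,200,140,320,230,6,"pics/t11.png")
E
```

```text
time_s: 15.95
eef_pos: [0.5594, 0.1985, 0.1802]
ee_rot: [-0.521, 0.521, -0.478, 0.478]
ft_force: [-0.4, -0.2, -2.6]
width: 0.0117
xr,yr 0.005996660094671826 0.009680737680052768
```

View pics/s11.png

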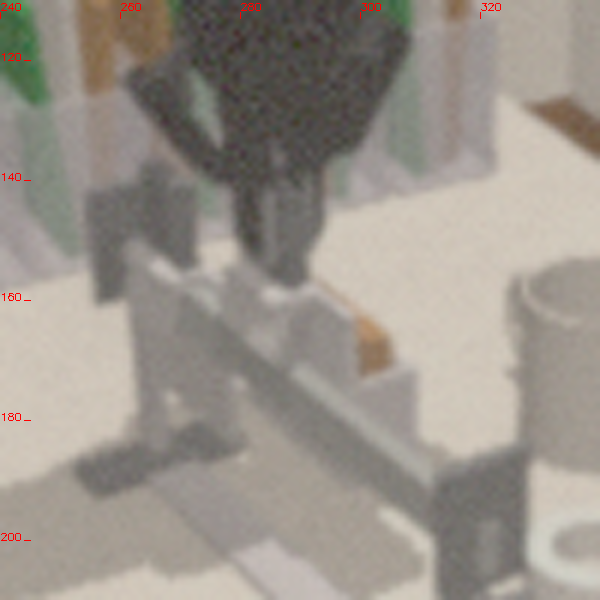

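View pics/t11.png

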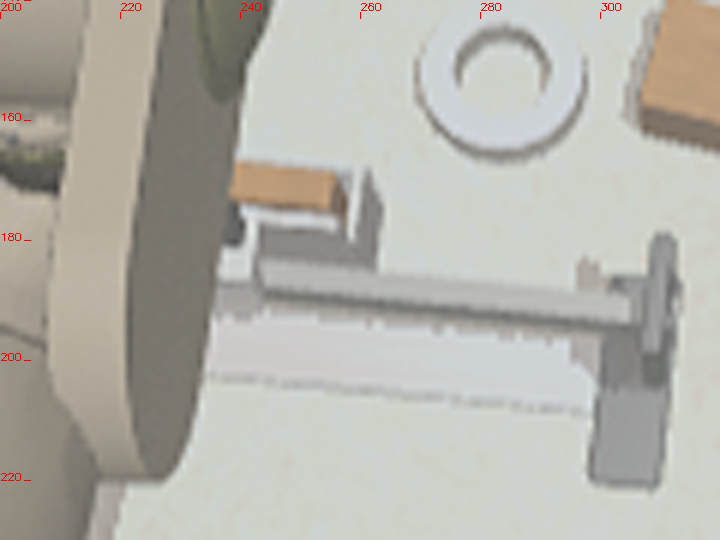

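```bash
python3 -m inch '{"xyz":[[0,0.005,0],[0,0.01,0],[0,0.015,0],[0,0.02,-0.001],[0,0.02,-0.001]],"yaw":[0,0,0,0,0],"jaw":[0.008,0.008,0.008,0.008,0.008]}' ; python3 - <<'E'
from h import *
b=bot.snapshot("side");a=bot.snapshot("top")
crop(b,240,110,340,210,6,"pics/s12.png")
E
```

```text
time_s: 16.68
eef_pos: [0.5581, 0.1983, 0.1598]
ee_rot: [-0.521, 0.522, -0.478, 0.477]
ft_force: [-0.2, 0.3, -2.9]
width: 0.0115
```

View pics/s12.png

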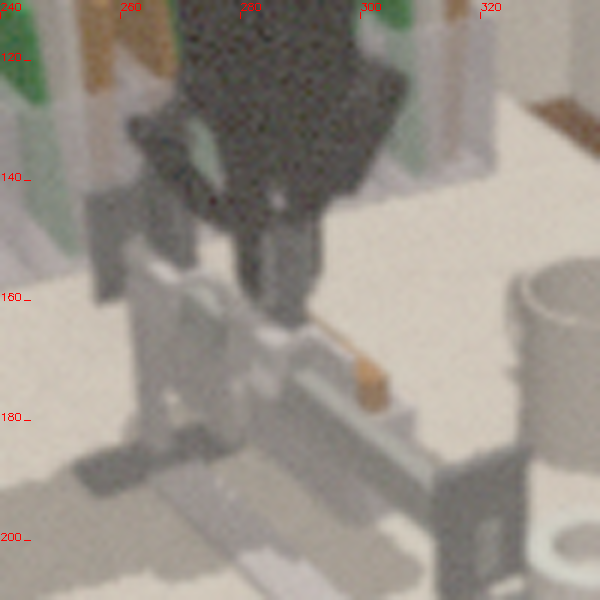

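```bash
python3 -m inch '{"xyz":[[0,0.002,-0.001],[0,0.004,-0.001],[0,0.006,-0.002],[0,0.006,-0.002]],"yaw":[0,0,0,0],"jaw":[0.008,0.008,0.008,0.008]}'; python3 -m inch '{"xyz":[[0,0.0015,0],[0,0.003,0],[0,0.003,0]],"yaw":[0,0,0],"jaw":[0.008,0.008,0.008]}'
```

```text
time_s: 17.27
eef_pos: [0.5563, 0.1981, 0.1541]
ee_rot: [-0.521, 0.521, -0.478, 0.478]
ft_force: [0.2, -1.0, -2.7]
width: 0.0112
time_s: 17.65
eef_pos: [0.5563, 0.1981, 0.1512]
ee_rot: [-0.521, 0.521, -0.478, 0.478]
ft_force: [0.2, -0.1, -2.5]
width: 0.0116
```

```bash
python3 -m inch '{"xyz":[[0,0.0015,0],[0,0.0025,0],[0,0.0025,0]],"yaw":[0,0,0],"jaw":[0.008,0.008,0.008]}'; python3 -m inch '{"xyz":[[0,0.001,0],[0,0.0015,0],[0,0.0015,0]],"yaw":[0,0,0],"jaw":[0.008,0.008,0.008]}'
```

```text
time_s: 18.02
eef_pos: [0.5564, 0.1982, 0.1487]
ee_rot: [-0.521, 0.521, -0.478, 0.478]
ft_force: [-0.5, 0.7, -2.1]
width: 0.0113
time_s: 18.4
eef_pos: [0.5565, 0.1982, 0.1476]
ee_rot: [0.521, -0.521, 0.478, -0.478]
ft_force: [-0.3, -1.0, 0.7]
width: 0.0116
```

```bash
python3 -m inch '{"xyz":[[0,0.0005,0],[0,0.0005,0],[0,0.0005,0],[0,0.0005,0],[0,0.0005,0],[0,0.0005,0],[0,0.0005,0]],"yaw":[0,0,0,0,0,0,0],"jaw":[0.008,0.014,0.02,0.03,0.04,0.045,0.045]}'; python3 - <<'E'
from h import *
b=bot.snapshot("side")
crop(b,240,110,340,210,6,"pics/s13.png")
E
```

```text
time_s: 19.27
eef_pos: [0.5564, 0.1982, 0.1468]
ee_rot: [0.521, -0.521, 0.478, -0.478]
ft_force: [-0.3, -0.7, -0.3]
width: 0.0445
```

View pics/s13.png

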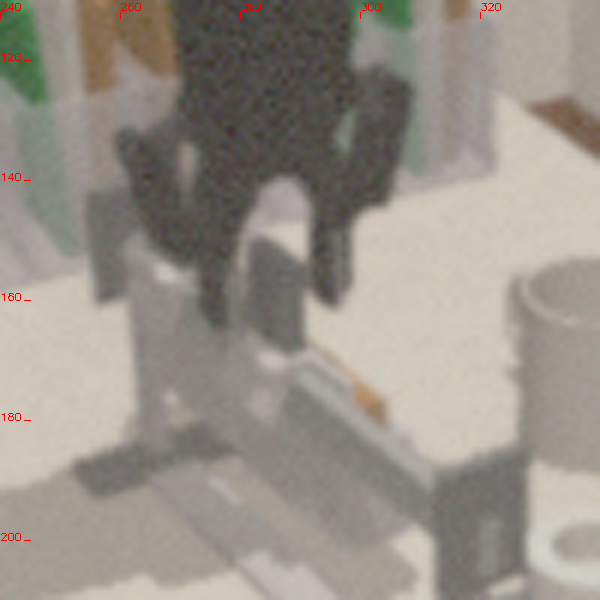

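Seated and released: the tab stands free between the fingers. Lifting straight up, then clearing away for a look.

```bash
python3 -m inch '{"xyz":[[0,-0.01,0],[0,-0.03,0],[0,-0.06,0],[0,-0.10,0],[0.04,-0.11,-0.02],[0.09,-0.11,-0.05],[0.14,-0.11,-0.09],[0.19,-0.11,-0.12],[0.24,-0.11,-0.15],[0.24,-0.11,-0.15]],"yaw":[0,0,0,0,0,0,0,0,0,0],"jaw":[0.045,0.045,0.045,0.045,0.045,0.045,0.045,0.045,0.045,0.045]}'; python3 - <<'E'
from h import *
b=bot.snapshot("side");a=bot.snapshot("top")
crop(b,240,110,340,210,6,"pics/s14.png")
crop(a,155,145,275,225,6,"pics/t14.png")
cv2.imwrite("pics/top14.png",bright(a)[:,:,::-1])
E
```

```text
time_s: 20.58
eef_pos: [0.4269, -0.0567, 0.2578]
ee_rot: [0.52, -0.52, 0.479, -0.48]
ft_force: [0.1, 1.2, 1.1]
width: 0.0448
```

View pics/s14.png

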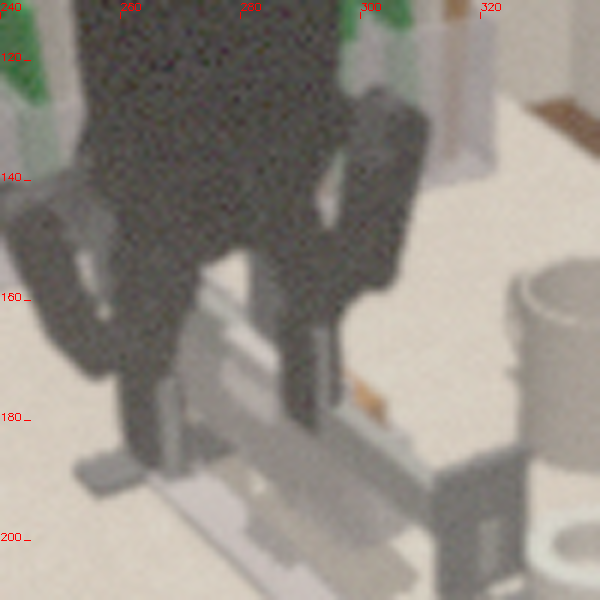

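View pics/t14.png

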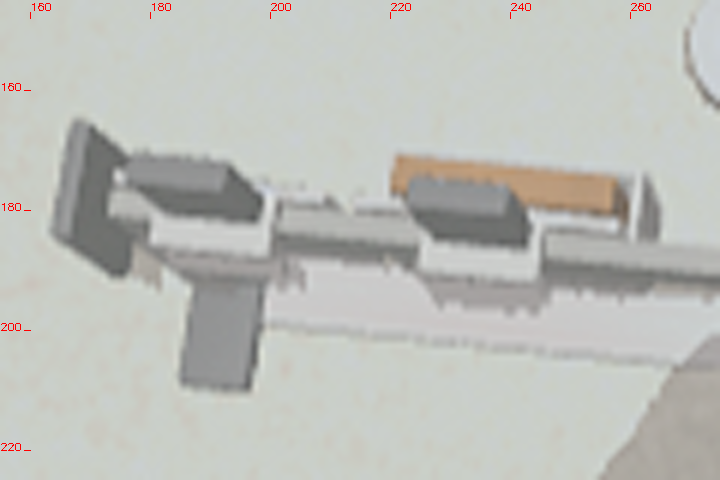

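View pics/top14.png

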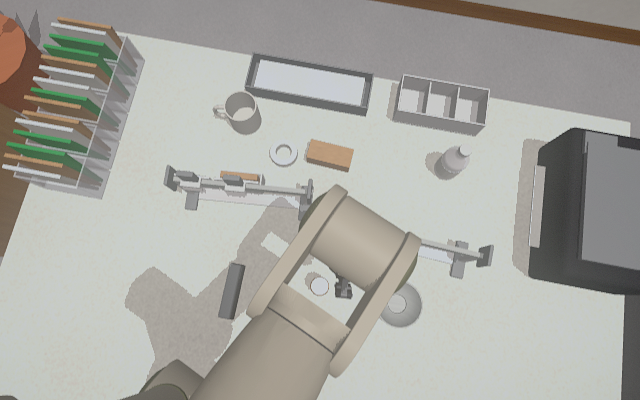

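```bash
python3 - <<'E'
from h import *
c=np.array([.5543,.1883]);y=np.radians(4.99)
def rl(p):
    d=p[:2]-c;return np.round([d@[np.cos(y),np.sin(y)],d@[-np.sin(y),np.cos(y)],p[2]-.13],4)
for a,b in (((176.7,170.3),(224.2,174.7)),((192.5,172.2),(239.5,175.5)),((193,176.7),(239.3,180.5))):
    p,q=atz("top",a,.184),atz("top",b,.184);print(rl(p),rl(q),np.linalg.norm(p-q))
a=bot.snapshot("top");b=bot.snapshot("side")
crop(a,195,165,255,200,12,"pics/t15.png")
i0=cv2.imread("pics/top0.png").astype(int);d=np.abs(i0-a[:,:,::-1]).max(2)>40;cv2.imwrite("pics/diff.png",(d*255).astype(np.uint8))
crop(a,280,230,440,340,4,"pics/t16.png")
E
```

```text
[0.0052 0.1254 0.054 ] [0.0061 0.0257 0.054 ] 0.09972026914033742
[0.0045 0.092  0.054 ] [ 0.0078 -0.0062  0.054 ] 0.09824628910059245
[-0.0049  0.0894  0.054 ] [-0.0029 -0.0073  0.054 ] 0.09668996989303708
```

View pics/t15.png

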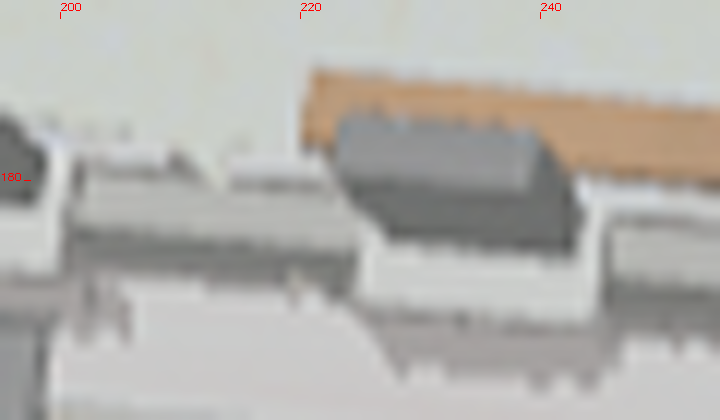

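View pics/diff.png

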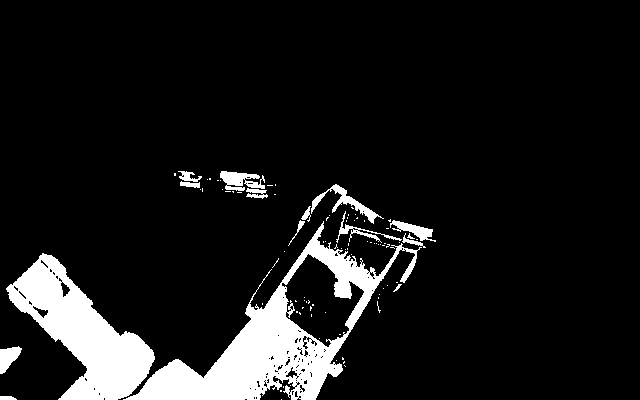

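```bash
python3 - <<'E'
from workcell import bot
s=bot.state();print(s["time_s"],s["joint_vel"].round(3));print(bot.sign_off())
E
```

```text
20.775 [ 0.012  0.006  0.003 -0.002 -0.003 -0.005]
the job is handed in; nothing more can be done
None
```

The clipboard is home against the far (left) end stop of the next rail. The chart pocket hangs beside it, facing the same way. I handed in at 20.8 s of the 62 s allowed; sign-off reported no verdict.

**What I did:** I pushed the clipboard along its rail with the closed fingers, without lifting it. I then gripped the pocket's tab, lifted it over the end stops and lowered it onto the next rail until its weight came off the gripper. I opened the jaws and moved the arm clear.

**Last checks, from the camera:**
- **Clipboard:** the tab sits about 108–109 mm along the rail (needed more than 98). I felt no contact force against the stop; the position comes from the image alone.
- **Spacing:** the tab centres are about 97–100 mm apart, so the gap is about 7–10 mm (limit 15).
- **Pocket:** it is seated on the rail with its face outward.
- **Bystanders:** nothing else shows as moved against the first top picture, except where the arm covers the view around the jar and part of the bowl. I did not check those two closely.

**One disagreement:** while the pocket was in the gripper, two measurements of its fore-aft position differed, 1 mm against 5 mm. I placed it at a middle value and it seated without forcing.

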